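# Dock the tube rack in the reader nest

### The arm

A 7-joint arm with a two-finger parallel gripper is mounted at the origin on the work surface. World frame = base frame: x ahead of the robot, y to its left, z up, the work surface at z = 0. Lengths are in m, angles in rad, forces in N, time in s.
With the tool pointing down it reaches from about 0.4 to 0.875 m from the base axis. Payload 4.4 kg.
Tool frame: the origin (TCP) lies at the very end of the fingers, on their centre line; the grasp point (between the pads) lies 19 mm behind it; z points along the fingers, y is the line along which they close (so a half turn about z gives the same grasp; the last joint's range is limited). The gripper opens to 85 mm and grips with 20 to 120 N. Pads are 22 mm wide; open, the fingers measure 114 mm over their backs; the gripper's body (76 mm by 85 mm) begins 54 mm behind the grasp point. The pads swing forward as they close: fully open they stand 13 mm farther back than shut.
Start: joints at [1.061, 0.628, 0.038, 1.517, -0.027, 0.996, -0.02], TCP at [0.279, -0.587, 0.207] pointing down, gripper open.
Joint ranges: [-3.06, 3.06], [-0.37, 2.12], [-1.25, 1.32], [0.18, 2.47], [-1.1, 4.24], [0.23, 1.98], [-2.94, 2.94]. Speed limits (rad/s): [2.57, 2.57, 3.14, 3.14, 3.14, 3.14, 3.14].

### API

Orientations are given as [roll, pitch, yaw] about the fixed x, y, z axes, in that order (R = Rz(yaw) Ry(pitch) Rx(roll)).
In Python, from bench import ctrl gives the robot as it stands.
- The arm moves only by the shell command python3 -m pendant 'ROWS' [FORCE]. ROWS is a JSON object of lists of equal length, an entry for each row: "rot": the turn, a rotation vector about the tool's x, y, z in rad, a list of three; "offset": the shift along the tool's x, y, z in m, a list of three; "claw": the finger opening in m, from 0 to 0.0854. In form: {"rot": [[wx, wy, wz], ...], "offset": [[tx, ty, tz], ...], "claw": [claw, ...]}. A call has 1 to 5 rows; each row is the pose to reach, as a shift and turn from the pose commanded when the call began, along the tool's axes at that moment; what a row does not reach only later rows make up. A row lasts 1/8 s, in which the tool goes at most 62.5 mm and 10.7 degrees, less where a joint would pass 70% of its speed; a pose out of reach is approached as far as the arm can. A call with a gripper value outside its range is refused whole. The fingers move at their own pace and stop on an object; FORCE is the grip in N (left out, the last holds). Time passes only in rows, so rows that repeat a pose let the fingers close. It gives the time, the measured TCP pose, the force, the opening and the grip force at its end, in the units of the state.
- ctrl.state(): the state, without advancing time (a new reading comes with each control period).
- ctrl.read_camera(name): name is "scene" or "top"; returns a dict with "img" (480x640x3 uint8, red, green, blue), "fx", "fy", "cx", "cy" (pixels), "view" (4x4, takes a point from world to camera coordinates). Camera axes: x right, y down, z forward; pixel columns grow to the right and rows downward; lengths in m; the calibration is good to about 2 mm. A picture is of the moment at which its call begins. There is no depth.
- ctrl.finish_job(): hands the job in; it is judged then, once.
The state is a dict: "clock": time; "joint_pos": joint angles; "qd": joint speeds; "effort": joint torques, N m; "position": TCP position; "tcp_rot": TCP orientation; "wrist_force": force on the tool from outside, world axes, zero at the start; "moment": the same for the moment, N m; "grip_width": opening from 0.0 (shut) to 1.0 (fully open); "finger_force": force on a finger pad.
Only numpy, scipy, OpenCV 4.12 (cv2) and the standard library are available. Lean on these libraries where they do the work, as an engineer would, in place of code of your own. Each camera call takes 0.05 s, during which the arm holds its last target. There are 200 camera calls.

### The job

Push the tube rack along the bench until it sits home in the corner of the reader nest, flush against both the back fence and the side stop, and only then push the swing latch fully shut across its free end. The rack must stay flat on the bench: do not lift or tip it, and leave the other things on the bench where they are.

Things in the scene. Friction and masses are not known exactly. Their poses are not given: they have to be found in the camera images.
- rack: Loose grey plastic tube rack: block 90 (its x) x 124 (its y) x 40 mm tall, low white caps on top (45 mm overall), 0.3-0.55 kg. Origin: centre of underside. Starts on the robot's side of the nest, to nest -x and -y of its home, turned up to 0.3 rad from the nest. Home: origin at nest x = -45, y = -62 mm, axes parallel to the nest's.
- nest: Fixed aluminium L of two fences 25 mm tall, 10 mm thick. Origin: its inside corner, at bench level; x points about away from the robot. Back fence: inner face at x = 0, from y = +14 to -118 mm. Side stop: inner face at y = 0, from x = +10 to -70 mm. The pocket is at -x, -y. Behind the back fence a white reader box, 50 mm tall, x 12 to 72, y -88 to -2 mm.
- latch_pivot (a point): Upright axis of the swing latch, at nest x = 10, y = -132.5 mm, 20 mm above the bench, on a 16 mm wide post (30 mm tall) just past the free end of the back fence.
- latch_peg (a point): Centre of the top of the round steel peg near the latch's tip, 60 mm from the pivot; peg 12 mm across, its top 48 mm above the bench. The latch arm is a 12 mm wide bar from the pivot to 66 mm out, 14 to 26 mm above the bench.
- latch (a joint): Swing latch angle, rad. 0: arm along nest -y, continuing the back fence. Grows clockwise seen from above, towards nest -x: push it from its far (+x) side. 1.57: fully shut at its own stop, arm along nest -x, 2.5 mm clear of the end of a rack that is home. Starts -0.3 to 0, goes back to -0.4. Stays where left; about 1 N at the peg moves it.
- amber_bottle: Bystander, to be left alone: amber reagent bottle, 64 mm across, 130 mm tall; origin at the centre of its underside.
- jar: Bystander, to be left alone: small clear jar with white cap, 48 mm across, 60 mm tall; origin at the centre of its underside.
- tape_roll: Bystander, to be left alone: roll of tape lying flat, 76 mm across, 24 mm tall; origin at the centre of its underside.
- weight: Bystander, to be left alone: steel calibration weight with a knob, 38 mm across, 56 mm tall; origin at the centre of its underside.
- tip_box: Bystander, to be left alone: closed clear box with white lid, no tubes, 72 x 107 x 50 mm; origin at the centre of its underside.
- beaker: Bystander, to be left alone: glass beaker, 68 mm across, 75 mm tall; origin at the centre of its underside.
- marker: Bystander, to be left alone: black marker pen lying flat, 137 mm long, 12 mm thick along its x axis (origin at the middle of its underside).

How it is judged:
On the way, in this order (a step that is already met when the one before it is completed fails the run):
1. the rack is home in the corner of the nest (x of rack in the frame of nest between -0.049 and -0.042 m and y of rack in the frame of nest between -0.066 and -0.059 m and angle between the x axis of rack and the x axis of nest, either way round below 0.06 rad and angle between rack's own z axis and vertical below 0.05 rad and height (world z) of rack below 0.004 m), for 0.2 s.
2. the latch is swung shut (value of joint latch above 1.45 rad), for 0.2 s.
At the end, for the whole second after the job is handed in: The rack stands flat and at rest in the nest, its faces within 4 mm of the back fence and of the side stop and parallel to them within 0.06 rad; the latch is shut past 1.45 rad; every bystander is within 25 mm of where it started (all of step 1 and value of joint latch above 1.45 rad and linear speed of rack below 0.01 m/s and distance of each of amber_bottle, jar, tape_roll, weight, tip_box, beaker, marker from where it was at the start of the episode below 0.025 m); the robot touches nothing.
It fails at once if the rack is lifted (10 mm) or tipped (0.2 rad) (height (world z) of rack above 0.01 m or angle between rack's own z axis and vertical above 0.2 rad).
It fails at once if a bystander is shifted by more than 25 mm (distance of any of amber_bottle, jar, tape_roll, weight, tip_box, beaker, marker from where it was at the start of the episode above 0.025 m).
It fails at once if a standing bystander is tipped over (angle between any of amber_bottle, jar, tape_roll, weight, tip_box, beaker's own z axis and vertical above 0.5 rad).
It also fails if it takes over 72 s, if anything falls off the work surface, if the arm or the gripper's body presses on something with over 40 N, if the wrist force passes 120 N, or if a joint passes its speed limit or range.

## Working session

There is one attempt and no reset: what is moved stays moved. The work goes in short steps, Python scripts to look and compute and a shell command to move; the robot and the scene stay as the last step left them, time stands still between calls to the robot, and variables do not carry over. Pictures are saved under pics/ and viewed, at most 12 in all, crops included, and the job is handed in when it is done.

```bash
mkdir -p pics; python3 - <<'E'
from bench import ctrl
import cv2,numpy as np
for n in("top","scene"):
    c=ctrl.read_camera(n); cv2.imwrite(f"pics/{n}0.png",c["img"][:,:,::-1])
    print(n,c["fx"],c["fy"],c["cx"],c["cy"],np.round(c["view"],4).tolist())
s=ctrl.state();print({k:np.round(v,3).tolist() for k,v in s.items()})
E
```

```text
top 507.937343479901 507.937343479901 314.3252597221774 244.99485763172405 [[-0.0111, -0.9998, 0.0148, 0.0238], [-0.9953, 0.0097, -0.0962, 0.6046], [0.096, -0.0158, -0.9953, 1.027], [0.0, 0.0, 0.0, 1.0]]
scene 449.5329898571153 449.5329898571153 317.01519896499815 232.85986117743053 [[0.8186, 0.5741, 0.0184, -0.4892], [0.445, -0.6136, -0.6523, -0.2004], [-0.3632, 0.5422, -0.7577, 1.0705], [0.0, 0.0, 0.0, 1.0]]
{'clock': 0.1, 'joint_pos': [1.061, 0.629, 0.038, 1.518, -0.027, 0.996, -0.02], 'qd': [-0.001, -0.002, -0.001, -0.004, -0.0, 0.003, -0.0], 'effort': [0.004, -56.452, 1.23, -19.397, 0.011, 0.005, 0.0], 'position': [0.279, -0.586, 0.207], 'tcp_rot': [-3.14, 0.0, 0.444], 'wrist_force': [0.628, -0.317, 0.142], 'moment': [-0.015, 0.062, -0.001], 'finger_force': 0.0, 'grip_width': 0.999}
```

View pics/top0.png

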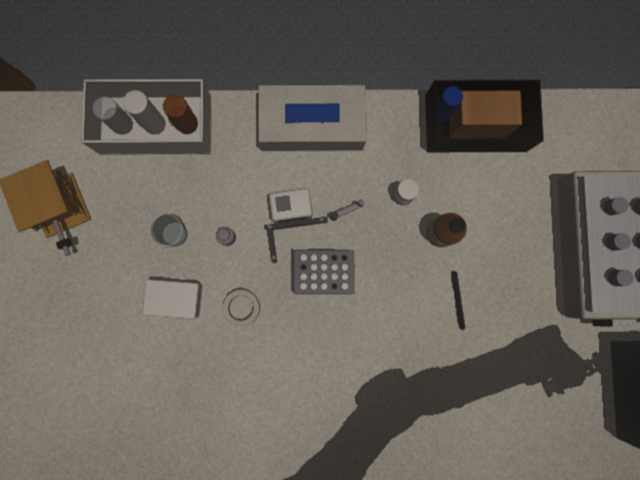

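View pics/scene0.png

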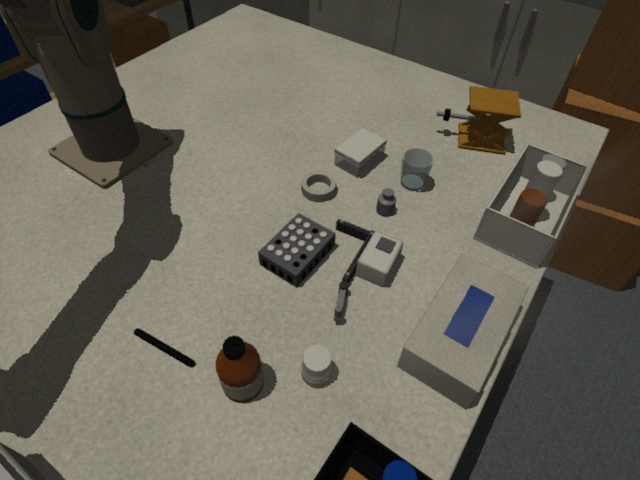

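The top view shows the rack at about (323,272), the nest corner near (270,227), and the latch from (334,216) to its peg near (361,203). Next I'll zoom in on both views.

```bash
python3 - <<'E'
import cv2,numpy as np
a=cv2.imread("pics/top0.png")[175:310,230:380]; b=cv2.imread("pics/scene0.png")[200:330,250:410]
a=cv2.resize(a,(400*1,360),interpolation=3) if 0 else cv2.resize(a,None,fx=4,fy=4,interpolation=cv2.INTER_CUBIC)
b=cv2.resize(b,None,fx=4,fy=4,interpolation=cv2.INTER_CUBIC)
cv2.imwrite("pics/topz.png",cv2.convertScaleAbs(a,alpha=1.5)); cv2.imwrite("pics/scenez.png",cv2.convertScaleAbs(b,alpha=1.5))
E
```

```text
(no output)
```

View pics/topz.png

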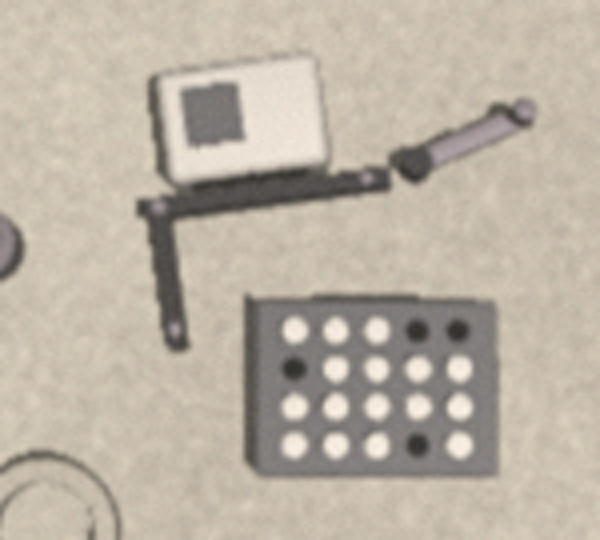

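View pics/scenez.png

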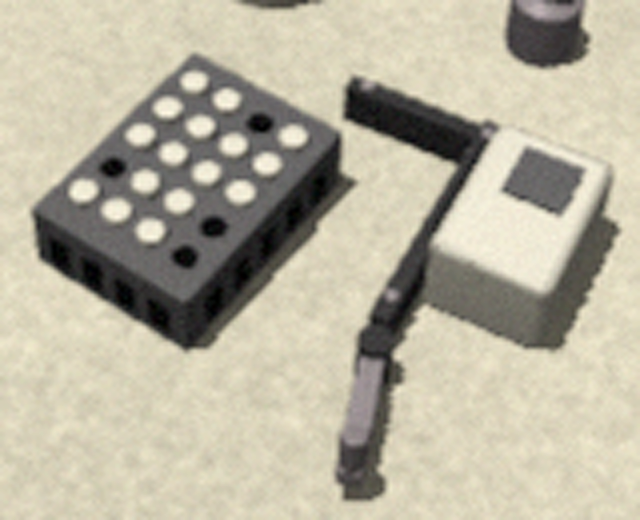

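The zoomed views show the fence screws: top zoom (160,207), (368,178) and (176,328). The cap grid runs from (294,330) to (458,445), and the peg is at (525,108). I'll triangulate these between the two views.

```bash
cat > h.py <<'E'
import cv2,numpy as np
from bench import ctrl
def P(c):
    K=np.array([[c["fx"],0,c["cx"]],[0,c["fy"],c["cy"]],[0,0,1]]); return K@np.array(c["view"])[:3]
def ray(M,uv,z):   # point on plane z
    u,v=uv; A=np.array([M[0]-u*M[2],M[1]-v*M[2]]); return np.append(np.linalg.solve(A[:,:2],-(A[:,2]*z+A[:,3])),z)
def tri(Ma,a,Mb,b):
    X=cv2.triangulatePoints(Ma,Mb,np.array(a,float),np.array(b,float)); return X[:3,0]/X[3,0]
def proj(M,p):
    q=M@np.append(p,1); return q[:2]/q[2]
def caps(img,roi):
    x0,y0,x1,y1=roi; g=cv2.resize(img[y0:y1,x0:x1],None,fx=4,fy=4,interpolation=cv2.INTER_CUBIC).min(2)
    m=(g>140).astype(np.uint8); n,_,st,ce=cv2.connectedComponentsWithStats(m)
    return [((c-1.5)/4+[x0,y0],s[4]) for c,s in zip(ce[1:],st[1:]) if 200<s[4]<1400 and max(s[2:4])<45]
E
python3 - <<'E'
from h import *
ct=ctrl.read_camera("top");cs=ctrl.read_camera("scene");T,S=P(ct),P(cs)
zt=lambda p:(np.array(p)-1.5)/4+[230,175]; zs=lambda p:(np.array(p)-1.5)/4+[250,200]
C=caps(ct["img"],(288,243,358,300)); print(len(C),[s for _,s in C]); C2=caps(cs["img"],(256,208,338,285)); print(len(C2))
W=np.array([ray(T,c,.045)[:2] for c,_ in C]); W2=np.array([ray(S,c,.045)[:2] for c,_ in C2])
for w in(W,W2):
    r=cv2.minAreaRect((w*1000).astype(np.float32)); print("caps rect",r)
N={}
for k,a,b in(("corner",(160,207),(488,128)),("back",(368,178),(392,296)),("side",(176,328),(366,84)),("cap r3c0",(294,445),(195,80)),("cap r3c4",(458,445),(83,190)),("cap r0c0",(294,330),(293,135)),("post",(412,162),(375,335))):
    N[k]=tri(T,zt(a),S,zs(b)); print(k,N[k].round(4), "top@25", ray(T,zt(a),.025)[:2].round(4),"scene@25",ray(S,zs(b),.025)[:2].round(4))
print("peg top ray z.048",ray(T,zt((525,108)),.048), "-> scene zoom", (proj(S,ray(T,zt((525,108)),.048))-[250,200])*4+1.5)
for z in(.045,.042,.05): print(z, tri(T,zt((525,108)),S,zs((355,440))))
# edges of back fence far ends
for k,a in(("back L top",(138,200)),("back L bot",(140,215)),("back R top",(388,168)),("back R bot",(389,187)),("side bl",(168,349)),("side br",(187,348))): print(k,ray(T,zt(a),.025).round(4))
E
```

```text
16 [np.int32(239), np.int32(218), np.int32(220), np.int32(235), np.int32(261), np.int32(205), np.int32(230), np.int32(240), np.int32(248), np.int32(233), np.int32(240), np.int32(261), np.int32(248), np.int32(240), np.int32(274), np.int32(253)]
5
caps rect ((548.6017456054688, -1.0832557678222656), (84.15364074707031, 58.76337432861328), 89.2627182006836)
caps rect ((556.2294311523438, -29.033676147460938), (71.97782135009766, 23.2263240814209), 35.21731185913086)
corner [0.6457 0.1109 0.0324] top@25 [0.6452 0.1105] scene@25 [0.6449 0.1184]
back [0.6604 0.0024 0.028 ] top@25 [0.6595 0.0015] scene@25 [0.6609 0.0057]
side [0.582  0.1025 0.0305] top@25 [0.5817 0.1023] scene@25 [0.5805 0.1076]
cap r3c0 [0.521  0.0422 0.0476] top@25 [0.5204 0.0415] scene@25 [0.5097 0.0596]
cap r3c4 [ 0.5198 -0.0413  0.046 ] top@25 [ 0.5195 -0.0434] scene@25 [ 0.5089 -0.0282]
cap r0c0 [0.5793 0.0415 0.0473] top@25 [0.58  0.041] scene@25 [0.57   0.0585]
post [ 0.6674 -0.021   0.0311] top@25 [ 0.6678 -0.0217] scene@25 [ 0.6661 -0.0167]
peg top ray z.048 [ 0.69183014 -0.07918116  0.048     ] -> scene zoom [348.65586206 435.98260334]
0.045 [ 0.69319116 -0.0788153   0.04551608]
0.042 [ 0.69319116 -0.0788153   0.04551608]
0.05 [ 0.69319116 -0.0788153   0.04551608]
back L top [0.649  0.1219 0.025 ]
back L bot [0.6411 0.1209 0.025 ]
back R top [ 0.6647 -0.0091  0.025 ]
back R bot [ 0.6547 -0.0095  0.025 ]
side bl [0.5708 0.1065 0.025 ]
side br [0.5712 0.0967 0.025 ]
```

Triangulated heights and lengths match the text: fence screws about 27–32 mm, caps about 46 mm, peg radius 61 mm and fence length 131.5 mm.

| Item | World position | Angle |
|---|---|---|
| Nest | (0.641, 0.1065) | yaw 0.12 |
| Rack | (0.549, 0.000) | yaw −0.013 |
| Latch | – | about −0.30 |

First I'll write a helper that turns nest targets into tool-axis offsets.

```bash
cat > go.py <<'E'
import sys,numpy as np
from bench import ctrl
from scipy.spatial.transform import Rotation as R
O=np.array([.641,.1065]); psi=.12
def nest(p): c,s=np.cos(psi),np.sin(psi); d=np.array(p[:2])-O; return np.array([c*d[0]+s*d[1],-s*d[0]+c*d[1]])
def rep():
    s=ctrl.state(); p=s["position"]; f=s["wrist_force"]
    print("t",round(s["clock"],2),"nest",nest(p).round(4),"z",round(p[2],4),"rpy",np.round(s["tcp_rot"],3),"F",np.round(f,1),"w",round(s["grip_width"],2),"q7",round(s["joint_pos"][6],2))
    return s
if __name__=="__main__":
    s=rep()
    if len(sys.argv)>4:
        nx,ny,z,y=map(float,sys.argv[1:5]); c,q=np.cos(psi),np.sin(psi)
        w=np.array([O[0]+c*nx-q*ny,O[1]+q*nx+c*ny,z]); A=R.from_euler("xyz",s["tcp_rot"]); B=R.from_euler("xyz",[np.pi,0,psi+y])
        print("offset",A.inv().apply(w-s["position"]).round(4),"rot",(A.inv()*B).as_rotvec().round(3))
E
python3 go.py -.185 -.095 .2 0
```

```text
t 0.2 nest [-0.4425 -0.6448] z 0.2068 rpy [-3.14  -0.     0.444] F [-0.6 -0.  -0.6] w 1.0 q7 -0.02
offset [ 0.419  -0.4393  0.0074] rot [-0.001  0.     0.324]
```

```bash
python3 -m pendant '{"rot":[[0,0,0.15],[0,0,0.324],[0,0,0.324],[0,0,0.324],[0,0,0.324]],"offset":[[0.04,-0.042,0],[0.08,-0.084,0],[0.12,-0.126,0],[0.16,-0.168,0],[0.2,-0.21,0]],"claw":[0.0854,0.0854,0.0854,0.0854,0.0854]}'; python3 go.py -.185 -.095 .1 0
```

```text
clock: 0.82
position: [0.3701, -0.3096, 0.2075]
tcp_rot: [3.141, -0.0, 0.12]
wrist_force: [0.4, 0.8, 0.1]
grip_width: 0.997
finger_force: 0.0
t 0.82 nest [-0.3188 -0.3807] z 0.2075 rpy [ 3.141 -0.     0.12 ] F [0.4 0.8 0.1] w 1.0 q7 -0.74
offset [ 0.1336 -0.2858  0.1075] rot [ 0. -0. -0.]
```

```bash
python3 -m pendant '{"rot":[[0,0,0],[0,0,0],[0,0,0],[0,0,0],[0,0,0]],"offset":[[0.03,-0.055,0],[0.06,-0.11,0],[0.09,-0.165,0],[0.11,-0.22,0],[0.132,-0.272,0]],"claw":[0.0854,0.0854,0.0854,0.0854,0.0854]}' >/dev/null; python3 go.py -.185 -.095 .006 0
```

```text
t 1.45 nest [-0.1869 -0.1085] z 0.2075 rpy [ 3.142 -0.     0.12 ] F [ 1.4 -0.3 -0.1] w 1.0 q7 -1.42
offset [ 0.0019 -0.0135  0.2015] rot [ 0. -0.  0.]
```

```bash
python3 -m pendant '{"rot":[[0,0,0],[0,0,0],[0,0,0],[0,0,0],[0,0,0]],"offset":[[0,-0.013,0.05],[0,-0.013,0.1],[0,-0.013,0.15],[0,-0.013,0.185],[0,-0.013,0.2]],"claw":[0.0854,0.0854,0.0854,0.0854,0.0854]}' >/dev/null;python3 -m pendant '{"rot":[[0,0,0]],"offset":[[0,0,0]],"claw":[0.0854]}' >/dev/null; python3 go.py -.149 -.095 .006 0
```

```text
t 2.2 nest [-0.1877 -0.0976] z 0.0071 rpy [-3.141e+00  1.000e-03  1.200e-01] F [ 0.3 -0.8  0.7] w 1.0 q7 -1.42
offset [ 0.0387 -0.0026  0.001 ] rot [-0.     0.001 -0.   ]
```

```bash
python3 -m pendant '{"rot":[[0,0,0],[0,0,0],[0,0,0],[0,0,0],[0,0,0]],"offset":[[0.01,0,0],[0.02,0,0],[0.027,0,0],[0.034,0,0],[0.04,0,0]],"claw":[0.0854,0.0854,0.0854,0.0854,0.0854]}' >/dev/null; python3 go.py; python3 -m pendant '{"rot":[[0,0,0],[0,0,0],[0,0,0],[0,0,0],[0,0,0]],"offset":[[0.006,0,0],[0.012,0,0],[0.018,0,0],[0.022,0,0],[0.024,0,0]],"claw":[0.0854,0.0854,0.0854,0.0854,0.0854]}' >/dev/null; python3 go.py
python3 - <<'E'
from h import *; from go import nest
c=ctrl.read_camera("top");T=P(c);C=caps(c["img"],(280,225,365,300)); W=np.array([ray(T,q,.045)[:2] for q,_ in C]);print(len(C))
r=cv2.minAreaRect((W*1000).astype(np.float32));print(r,nest(np.array(r[0])/1000))
cv2.imwrite("pics/t1.png",cv2.resize(c["img"][150:330,220:420,::-1],None,fx=3,fy=3))
E
```

```text
t 2.83 nest [-0.1501 -0.0976] z 0.0076 rpy [-3.141  0.006  0.118] F [-10.4   0.3  13.2] w 1.0 q7 -1.43
t 3.45 nest [-0.1297 -0.0985] z 0.0077 rpy [3.141 0.012 0.118] F [-12.2  -2.9  18.4] w 0.99 q7 -1.43
0Traceback (most recent call last):
  File "<stdin>", line 3, in <module>
cv2.error: OpenCV(4.12.0) /io/opencv/modules/imgproc/src/convhull.cpp:143: error: (-215:Assertion failed) total >= 0 && (depth == CV_32F || depth == CV_32S) in function 'convexHull'
```

```bash
python3 - <<'E'
from h import *
a=ctrl.read_camera("top")["img"][160:310,230:380,::-1];b=ctrl.read_camera("scene")["img"][170:320,230:380,::-1]
cv2.imwrite("pics/t1.png",cv2.resize(np.hstack([a,b]),(800,400),interpolation=cv2.INTER_CUBIC))
E
```

```text
(no output)
```

View pics/t1.png

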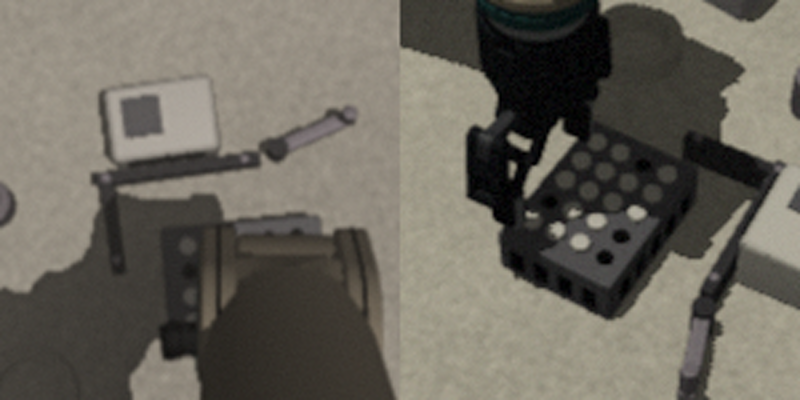

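The rack is flat and lies along the fingers. There is an 18 N downward stick on its rear face, so I'll back off a little to release it and continue slightly higher.

```bash
python3 -m pendant '{"rot":[[0,0,0],[0,0,0],[0,0,0]],"offset":[[-0.008,0,0],[-0.008,0,-0.004],[-0.008,0,-0.004]],"claw":[0.0854,0.0854,0.0854]}' >/dev/null; python3 go.py; python3 -m pendant '{"rot":[[0,0,0],[0,0,0],[0,0,0],[0,0,0]],"offset":[[0.005,0,0],[0.009,0,0],[0.013,0,0],[0.016,0,0]],"claw":[0.0854,0.0854,0.0854,0.0854]}' >/dev/null; python3 go.py -.104 -.0976 .01 0
```

```text
t 3.98 nest [-0.1306 -0.0974] z 0.0117 rpy [-3.142e+00 -1.000e-03  1.200e-01] F [ 0.6  0.1 -0.4] w 1.0 q7 -1.43
t 4.47 nest [-0.1151 -0.0975] z 0.0113 rpy [-3.142 -0.     0.12 ] F [-0.   0.7 -0.7] w 1.0 q7 -1.43
offset [0.0111 0.0001 0.0013] rot [-0. -0. -0.]
```

```bash
python3 - <<'E'
from h import *
b=ctrl.read_camera("scene")["img"][170:320,230:380,::-1]
cv2.imwrite("pics/t2.png",cv2.convertScaleAbs(cv2.resize(b,(600,600),interpolation=cv2.INTER_CUBIC),alpha=1.6))
E
```

```text
(no output)
```

View pics/t2.png

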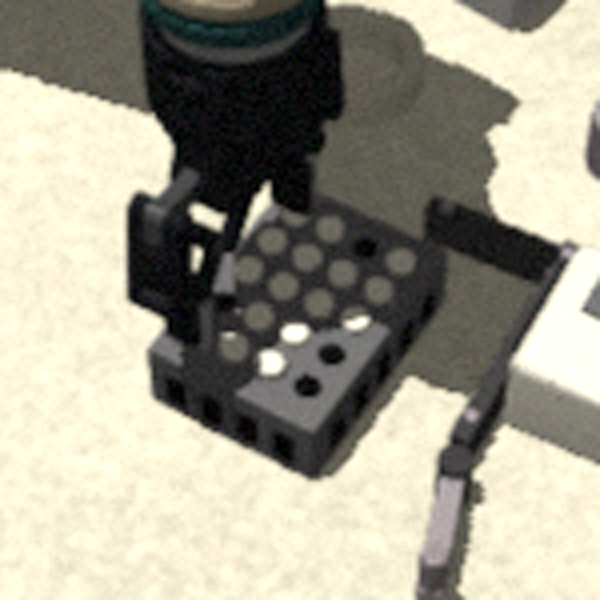

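```bash
python3 - <<'E'
from h import *; from go import O,psi,rep
from scipy.spatial.transform import Rotation as R
s=rep(); c=ctrl.read_camera("scene");S=P(c)
A=R.from_euler("xyz",s["tcp_rot"]); f=lambda p:((proj(S,p)-[230,170])*4).round()
for y in(.043,.057):
  for x in(-.011,.011):
    for z in(0,-.013,-.035): print("tool",x,y,z,f(A.apply([x,y,z])+s["position"]))
E
```

```text
t 4.53 nest [-0.1146 -0.0975] z 0.0114 rpy [ 3.142e+00 -1.000e-03  1.200e-01] F [ 0.1  0.  -0.2] w 1.0 q7 -1.43
tool -0.011 0.043 0 [177. 377.]
tool -0.011 0.043 -0.013 [175. 360.]
tool -0.011 0.043 -0.035 [173. 331.]
tool 0.011 0.043 0 [217. 396.]
tool 0.011 0.043 -0.013 [216. 379.]
tool 0.011 0.043 -0.035 [214. 349.]
tool -0.011 0.057 0 [161. 398.]
tool -0.011 0.057 -0.013 [159. 382.]
tool -0.011 0.057 -0.035 [156. 352.]
tool 0.011 0.057 0 [202. 417.]
tool 0.011 0.057 -0.013 [200. 400.]
tool 0.011 0.057 -0.035 [198. 371.]
```

The fingertips have ridden over the rack's rear top edge, because open fingertips sit much higher than the TCP. I'll lift clear, back away, close the fingers partly and measure the rack again.

```bash
python3 -m pendant '{"rot":[[0,0,0],[0,0,0],[0,0,0],[0,0,0],[0,0,0]],"offset":[[0,0,-0.03],[0,0,-0.05],[-0.04,0,-0.06],[-0.09,0,-0.06],[-0.09,0,-0.06]],"claw":[0.0854,0.0854,0.04,0.04,0.04]}' ; python3 -m pendant '{"rot":[[0,0,0],[0,0,0]],"offset":[[0,0,0],[0,0,0]],"claw":[0.04,0.04]}' >/dev/null; python3 - <<'E'
from h import *; from go import rep
from scipy.spatial.transform import Rotation as R
s=rep(); c=ctrl.read_camera("scene");S=P(c);A=R.from_euler("xyz",s["tcp_rot"]); f=lambda p:((proj(S,p)-[210,150])*4).round()
for y in(-.02,.02,.034):print("tcp line",y,f(A.apply([0,y,0])+s["position"]))
b=c["img"][150:300,210:380,::-1]
cv2.imwrite("pics/t3.png",cv2.convertScaleAbs(cv2.resize(b,None,fx=4,fy=4,interpolation=cv2.INTER_CUBIC),alpha=1.8))
E
```

```text
clock: 5.2
position: [0.4431, -0.0156, 0.0715]
tcp_rot: [-3.141, 0.007, 0.119]
wrist_force: [0.8, 0.5, 0.2]
grip_width: 0.471
finger_force: 0.0
t 5.45 nest [-0.2038 -0.0975] z 0.0715 rpy [ 3.141e+00 -2.000e-03  1.200e-01] F [-0.3  0.9 -0.4] w 0.47 q7 -1.42
tcp line -0.02 [180. 225.]
tcp line 0.02 [132. 279.]
tcp line 0.034 [115. 299.]
```

View pics/t3.png

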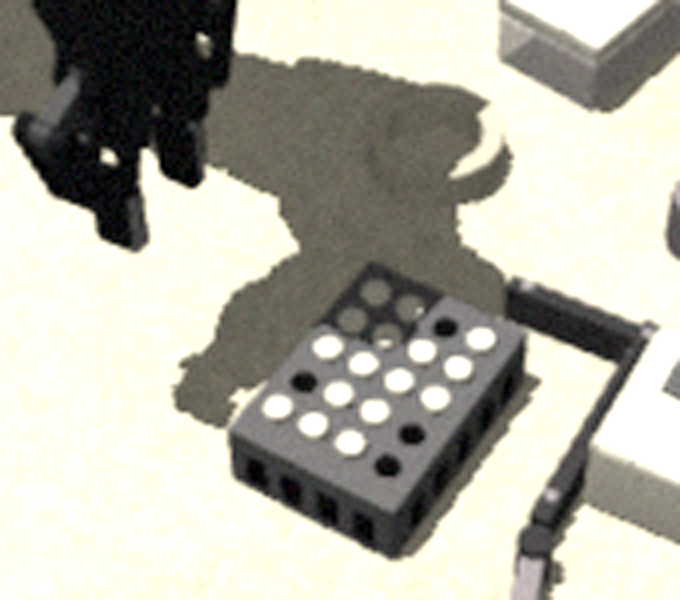

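The picture shows the fingertips at about (125,248) and (188,187), well above the projected TCP line, and the rack flat on the bench. I'll compute the rack pose from caps r3c4 (278,405), r0c0 (480,338), r3c0 (375,292) and r0c4 (387,465), then find the bench by touch with the fingers partly closed.

```bash
python3 - <<'E'
from h import *; from go import *
S=P(ctrl.read_camera("scene"));z=lambda p:(np.array(p)-1.5)/4+[210,150]
q=[ray(S,z(p),.0465)[:2] for p in((375,292),(278,405),(480,338),(387,465))]
q=np.array([nest(p) for p in q]);print(q.round(4),q.mean(0), "yaw", np.arctan2(*(q[2]-q[0]+q[3]-q[1])[::-1]), "ay",np.arctan2(-(q[0]-q[1])[0],(q[0]-q[1])[1]))
E
python3 -m pendant '{"rot":[[0,0,0],[0,0,0],[0,0,0],[0,0,0]],"offset":[[0,0,0.03],[0,0,0.055],[0,0,0.06],[0,0,0.06]],"claw":[0.04,0.04,0.04,0.04]}'>/dev/null; python3 go.py
python3 -m pendant '{"rot":[[0,0,0],[0,0,0]],"offset":[[0,0,0.004],[0,0,0.004]],"claw":[0.04,0.04]}'>/dev/null; python3 go.py
```

```text
[[-0.1137 -0.0499]
 [-0.1184 -0.1317]
 [-0.0562 -0.0513]
 [-0.0585 -0.1374]] [-0.08668727 -0.09256054] yaw -0.05953431216583776 ay -0.057138691782174365
t 6.05 nest [-0.2053 -0.0975] z 0.0108 rpy [-3.141e+00  2.000e-03  1.200e-01] F [-0.1  0.1 -0.5] w 0.46 q7 -0.95
t 6.3 nest [-0.2056 -0.0972] z 0.0071 rpy [-3.141e+00  2.000e-03  1.200e-01] F [ 0.7  0.  -1. ] w 0.47 q7 -0.91
```

```bash
python3 -m pendant '{"rot":[[0,0,0],[0,0,0]],"offset":[[0,0,0.006],[0,0,0.006]],"claw":[0.04,0.04]}'>/dev/null; python3 go.py; python3 - <<'E'
from h import *
b=ctrl.read_camera("scene")["img"][170:320,210:360,::-1]
cv2.imwrite("pics/t4.png",cv2.convertScaleAbs(cv2.resize(b,None,fx=4,fy=4,interpolation=cv2.INTER_CUBIC),alpha=2))
E
```

```text
t 6.55 nest [-0.2057 -0.0974] z 0.0013 rpy [-3.141e+00  2.000e-03  1.200e-01] F [ 0.8 -0.3  0.3] w 0.47 q7 -0.81
```

View pics/t4.png

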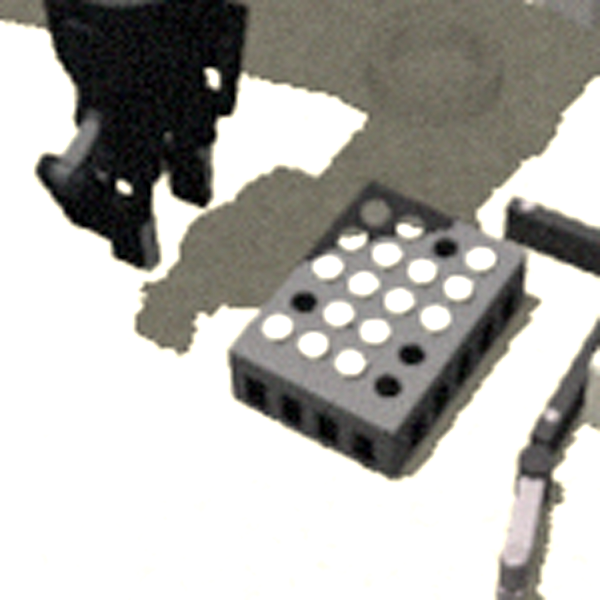

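```bash
python3 - <<'E'
from h import *; from go import *
S=P(ctrl.read_camera("scene"))
for z in(0,.01,.02,.03,.04,.05):print(z,[nest(ray(S,(np.array(p)-1.5)/4+[210,170],z)).round(3) for p in((150,268),(120,258),(200,205))])
E
python3 -m pendant '{"rot":[[0,0,0],[0,0,0],[0,0,0]],"offset":[[0,0,0.004],[0,0,0.008],[0,0,0.008]],"claw":[0.04,0.04,0.04]}'>/dev/null; python3 go.py
```

```text
0 [array([-0.214, -0.101]), array([-0.231, -0.103]), array([-0.216, -0.053])]
0.01 [array([-0.209, -0.108]), array([-0.225, -0.109]), array([-0.21, -0.06])]
0.02 [array([-0.203, -0.114]), array([-0.219, -0.116]), array([-0.204, -0.068])]
0.03 [array([-0.197, -0.121]), array([-0.214, -0.123]), array([-0.199, -0.075])]
0.04 [array([-0.192, -0.127]), array([-0.208, -0.129]), array([-0.193, -0.082])]
0.05 [array([-0.186, -0.134]), array([-0.202, -0.136]), array([-0.187, -0.089])]
t 7.03 nest [-0.2059 -0.0974] z -0.0064 rpy [-3.141e+00  2.000e-03  1.190e-01] F [ 0.4  0.7 -1.3] w 0.46 q7 -0.68
```

```bash
python3 -m pendant '{"rot":[[0,0,0],[0,0,0],[0,0,0]],"offset":[[0,0,0.004],[0,0,0.008],[0,0,0.008]],"claw":[0.04,0.04,0.04]}'>/dev/null; python3 go.py;python3 - <<'E'
from h import *
b=ctrl.read_camera("scene")["img"][170:320,210:360,::-1]
cv2.imwrite("pics/t5.png",cv2.convertScaleAbs(cv2.resize(b,None,fx=4,fy=4,interpolation=cv2.INTER_CUBIC),alpha=2))
E
```

```text
t 7.4 nest [-0.2059 -0.0974] z -0.0144 rpy [-3.141e+00  2.000e-03  1.190e-01] F [0.3 0.5 0. ] w 0.47 q7 -0.57
```

View pics/t5.png

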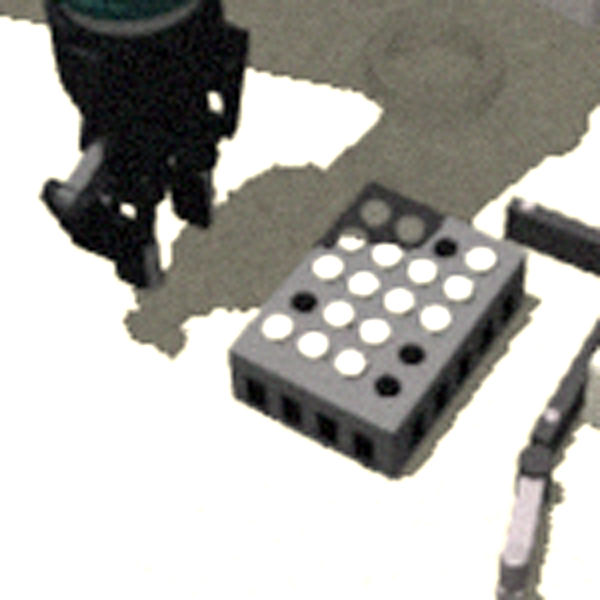

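Tip estimate is now about 14 mm above the bench. I'll go 4 mm lower and push forward.

```bash
python3 -m pendant '{"rot":[[0,0,0],[0,0,0],[0,0,0],[0,0,0],[0,0,0]],"offset":[[0,-0.004,0.004],[0.02,-0.004,0.004],[0.04,-0.004,0.004],[0.055,-0.004,0.004],[0.06,-0.004,0.004]],"claw":[0.04,0.04,0.04,0.04,0.04]}'>/dev/null; python3 go.py;python3 -m pendant '{"rot":[[0,0,0],[0,0,0],[0,0,0],[0,0,0],[0,0,0]],"offset":[[0.006,0,0],[0.012,0,0],[0.018,0,0],[0.024,0,0],[0.027,0,0]],"claw":[0.04,0.04,0.04,0.04,0.04]}'>/dev/null; python3 go.py
```

```text
t 8.07 nest [-0.1449 -0.0934] z -0.0184 rpy [-3.141e+00  1.000e-03  1.200e-01] F [-0.8 -0.2  0.4] w 0.47 q7 -0.63
t 8.7 nest [-0.1184 -0.0932] z -0.0187 rpy [-3.141e+00  2.000e-03  1.200e-01] F [-3.7 -0.8  4.2] w 0.47 q7 -0.68
```

```bash
cat >> h.py <<'E'
def rack():
    from go import nest
    c=ctrl.read_camera("scene"); S=P(c); x0,y0,x1,y1=250,190,360,310
    g=cv2.resize(c["img"][y0:y1,x0:x1].max(2),None,fx=4,fy=4,interpolation=cv2.INTER_CUBIC)
    th=cv2.morphologyEx(g,cv2.MORPH_TOPHAT,cv2.getStructuringElement(cv2.MORPH_ELLIPSE,(41,41)))
    n,_,st,ce=cv2.connectedComponentsWithStats((th>0.25*g.astype(float)).astype(np.uint8)*(th>15).astype(np.uint8))
    q=[ray(S,(p-1.5)/4+[x0,y0],.0465) for p,s in zip(ce[1:],st[1:]) if 250<s[4]<1100 and 18<s[2]<45 and 15<s[3]<36]
    q=np.array([nest(p) for p in q]); 
    for _ in range(2):  # keep the cluster
        q=q[np.abs(q-np.median(q,0)).max(1)<.062]
    r=cv2.minAreaRect((q*1000).astype(np.float32)); print(len(q),"caps rect mm/deg",np.round(r[0],1),np.round(r[1],1),round(r[2],2)); return q
E
python3 -c "from h import *; rack()"
```

```text
19 caps rect mm/deg [-73.8 -93.6] [119.6  77.1] 56.82
```

```bash
cat >> h.py <<'E'
def fit(q,c0,yaw=0.):
    # assign caps to grid cells about guess c0/yaw, least squares similarity
    ix=np.array([-1.5,-.5,.5,1.5])*.0193; iy=np.array([-2,-1,0,1,2])*.0208
    G=np.array([(a,b) for a in ix for b in iy]); c0=np.array(c0,float)
    for _ in range(8):
        R=np.array([[np.cos(yaw),-np.sin(yaw)],[np.sin(yaw),np.cos(yaw)]]); W=c0+G@R.T
        d=np.linalg.norm(q[:,None]-W[None],axis=2); j=d.argmin(1); ok=d.min(1)<.007
        A,B=G[j[ok]],q[ok]; a,b=A-A.mean(0),B-B.mean(0)
        yaw=np.arctan2((a[:,0]*b[:,1]-a[:,1]*b[:,0]).sum(),(a*b).sum())
        R=np.array([[np.cos(yaw),-np.sin(yaw)],[np.sin(yaw),np.cos(yaw)]]); c0=B.mean(0)-R@A.mean(0)
    print("rack nest",c0.round(4),"yaw",round(yaw,3),"n",ok.sum(),"rms",d.min(1)[ok].mean().round(4)); return c0,yaw
E
python3 -c "
from h import *; q=rack()
for c in((-.075,-.093),(-.065,-.093)): fit(q,c,-.02)"
```

```text
17 caps rect mm/deg [-73.4 -93.8] [119.4  76.6] 57.42
rack nest [-0.0808 -0.0905] yaw -0.01 n 12 rms 0.0006
rack nest [-0.0615 -0.0906] yaw -0.009 n 14 rms 0.0006
```

Rack is at nest (−0.0615, −0.0906), yaw −0.009, which agrees with the finger contact. I'll push it 12 mm further, then retreat, rise and turn for the y push.

```bash
python3 -m pendant '{"rot":[[0,0,0],[0,0,0],[0,0,0],[0,0,0]],"offset":[[0.004,0,0],[0.008,0,0],[0.012,0,0],[0.012,0,0]],"claw":[0.04,0.04,0.04,0.04]}'>/dev/null; python3 go.py;python3 -m pendant '{"rot":[[0,0,0],[0,0,0],[0,0,0],[0,0,0],[0,0,0]],"offset":[[-0.012,0,0],[-0.03,0,0],[-0.03,0,-0.06],[-0.03,0,-0.11],[-0.03,0,-0.11]],"claw":[0.04,0.04,0.04,0.04,0.04]}'>/dev/null; python3 go.py -.052 -.2 .09 1.5708; python3 -c "
from h import *; q=rack()
fit(q,(-.05,-.091),-.01)"
```

```text
t 9.3 nest [-0.1054 -0.0936] z -0.0187 rpy [ 3.141 -0.     0.12 ] F [ 0.  -0.5 -0.4] w 0.46 q7 -0.7
t 9.93 nest [-0.1345 -0.0943] z 0.0947 rpy [ 3.141 -0.005  0.119] F [-0.   0.  -0.8] w 0.47 q7 -0.8
offset [0.0825 0.1057 0.0052] rot [ 0.004 -0.004 -1.571]
10 caps rect mm/deg [-48.5 -90.2] [83.4 57.8] 89.98
rack nest [-0.0488 -0.0905] yaw 0.0 n 10 rms 0.0007
```

```bash
python3 -m pendant '{"rot":[[0,0,-0.18],[0,0,-0.36],[0,0,-0.54],[0,0,-0.72],[0,0,-0.9]],"offset":[[0,0.03,0],[0,0.07,0],[0.03,0.106,0],[0.06,0.106,0],[0.082,0.106,0]],"claw":[0.04,0.04,0.04,0.04,0.04]}'>/dev/null; python3 go.py -.052 -.2 .09 1.5708
```

```text
t 10.6 nest [-0.0547 -0.1995] z 0.0894 rpy [-3.138  0.     1.024] F [-0.5 -0.7 -0.9] w 0.47 q7 -0.06
offset [ 0.0012  0.0024 -0.0006] rot [-0.004 -0.001 -0.666]
```

```bash
python3 -m pendant '{"rot":[[0,0,-0.18],[0,0,-0.36],[0,0,-0.54],[0,0,-0.667],[0,0,-0.667]],"offset":[[0,0,0],[0,0,0],[0,0,0],[0,0,0],[0,0,0]],"claw":[0.04,0.04,0.04,0.04,0.04]}'>/dev/null; python3 go.py -.05 -.2 -.018 1.5708
```

```text
t 11.22 nest [-0.0558 -0.199 ] z 0.0898 rpy [-3.138e+00 -3.000e-03  1.685e+00] F [ 1.1  0.5 -0.5] w 0.47 q7 0.44
offset [-0.0012  0.0062  0.1078] rot [-0.004 -0.003 -0.006]
```

```bash
python3 -m pendant '{"rot":[[0,0,0],[0,0,0],[0,0,0],[0,0,0],[0,0,0]],"offset":[[0,0.003,0.04],[0,0.004,0.08],[0,0.004,0.1],[0,0.004,0.107],[0,0.004,0.107]],"claw":[0.04,0.04,0.04,0.04,0.04]}'>/dev/null; python3 go.py; python3 -m pendant '{"rot":[[0,0,0],[0,0,0],[0,0,0],[0,0,0],[0,0,0]],"offset":[[0.01,0,0],[0.02,0,0],[0.03,0,0],[0.04,0,0],[0.045,0,0]],"claw":[0.04,0.04,0.04,0.04,0.04]}'>/dev/null; python3 go.py
```

```text
t 11.85 nest [-0.0507 -0.1997] z -0.0156 rpy [-3.14  -0.     1.686] F [ 0.4 -0.5 -0.6] w 0.47 q7 0.47
t 12.47 nest [-0.0502 -0.1549] z -0.0154 rpy [-3.141e+00  1.000e-03  1.687e+00] F [ 1.1 -4.2  2.6] w 0.47 q7 0.42
```

```bash
python3 -m pendant '{"rot":[[0,0,0],[0,0,0],[0,0,0],[0,0,0]],"offset":[[0.005,0,0],[0.01,0,0],[0.015,0,0],[0.017,0,0]],"claw":[0.04,0.04,0.04,0.04]}'>/dev/null; python3 go.py; python3 -m pendant '{"rot":[[0,0,0],[0,0,0],[0,0,0]],"offset":[[0.002,0,0],[0.004,0,0],[0.004,0,0]],"claw":[0.04,0.04,0.04]}'>/dev/null; python3 go.py;python3 -c "
from h import *; q=rack()
fit(q,(-.048,-.066),-.01)"
```

```text
t 12.97 nest [-0.0503 -0.1378] z -0.0156 rpy [-3.14   0.     1.686] F [ 1.  -4.4  3.4] w 0.47 q7 0.4
t 13.35 nest [-0.0503 -0.1364] z -0.0156 rpy [-3.141e+00  3.000e-03  1.685e+00] F [ 1.1 -9.   3.2] w 0.47 q7 0.39
5 caps rect mm/deg [-28.5 -42.5] [42.2 19.8] 89.59
rack nest [-0.0474 -0.063 ] yaw 0.001 n 5 rms 0.0008
```

```bash
python3 -m pendant '{"rot":[[0,0,0],[0,0,0],[0,0,0]],"offset":[[0.002,0,0],[0.003,0,0],[0.003,0,0]],"claw":[0.04,0.04,0.04]}'>/dev/null; python3 go.py; python3 -m pendant '{"rot":[[0,0,0],[0,0,0],[0,0,0],[0,0,0],[0,0,0]],"offset":[[-0.012,0,0],[-0.05,0,0],[-0.06,0,-0.05],[-0.06,0,-0.108],[-0.06,0,-0.108]],"claw":[0.04,0.04,0.04,0.04,0.04]}'>/dev/null; python3 go.py -.15 -.064 .09 0;python3 -c "
from h import *; q=rack()
fit(q,(-.048,-.063),-.01)"
```

```text
t 13.78 nest [-0.0504 -0.1366] z -0.0156 rpy [-3.141  0.006  1.684] F [  2.8 -12.9   1.9] w 0.47 q7 0.39
t 14.4 nest [-0.0476 -0.1897] z 0.0961 rpy [ 3.136e+00 -1.000e-03  1.688e+00] F [ 0.4  0.8 -0.5] w 0.47 q7 0.43
offset [ 0.1254 -0.1028  0.0057] rot [ 0.003 -0.005  1.568]
6 caps rect mm/deg [-47.  -42.8] [59.  43.5] 0.59
rack nest [-0.0467 -0.0635] yaw 0.013 n 6 rms 0.0012
```

The rack is firm against the side stop (12.9 N, no more motion). Now I'll go back behind it for the final +x push.

```bash
python3 -m pendant '{"rot":[[0,0,0.18],[0,0,0.36],[0,0,0.54],[0,0,0.72],[0,0,0.9]],"offset":[[0,-0.04,0],[0.02,-0.08,0],[0.06,-0.103,0],[0.1,-0.103,0],[0.125,-0.103,0]],"claw":[0.04,0.04,0.04,0.04,0.04]}'>/dev/null; python3 -m pendant '{"rot":[[0,0,0.18],[0,0,0.36],[0,0,0.54],[0,0,0.668],[0,0,0.668]],"offset":[[0,0,0],[0,0,0],[0,0,0],[0,0,0],[0,0,0]],"claw":[0.04,0.04,0.04,0.04,0.04]}'>/dev/null;python3 go.py -.13 -.064 -.017 0; python3 -c "
from h import *; q=rack()
fit(q,(-.048,-.063),0)"
```

```text
t 15.7 nest [-0.1548 -0.0639] z 0.0908 rpy [-3.141  0.006  0.121] F [-0.6  0.4  0.9] w 0.47 q7 -0.82
offset [0.0255 0.0003 0.1076] rot [-0.001  0.006  0.001]
11 caps rect mm/deg [-48.6 -63. ] [82.3 58. ] 89.05
rack nest [-0.0487 -0.0623] yaw -0.005 n 11 rms 0.0006
```

```bash
python3 -m pendant '{"rot":[[0,0,0],[0,0,0],[0,0,0],[0,0,0],[0,0,0]],"offset":[[0.01,0,0.04],[0.022,0,0.08],[0.022,0,0.1],[0.022,0,0.108],[0.022,0,0.108]],"claw":[0.04,0.04,0.04,0.04,0.04]}'>/dev/null; python3 go.py; python3 -m pendant '{"rot":[[0,0,0],[0,0,0],[0,0,0],[0,0,0],[0,0,0]],"offset":[[0.01,0,0],[0.018,0,0],[0.024,0,0],[0.028,0,0],[0.03,0,0]],"claw":[0.04,0.04,0.04,0.04,0.04]}'>/dev/null; python3 go.py
```

```text
t 16.38 nest [-0.1319 -0.065 ] z -0.0159 rpy [-3.141e+00  3.000e-03  1.190e-01] F [ 0.8 -0.1  0.4] w 0.47 q7 -0.68
t 17.0 nest [-0.103 -0.065] z -0.0158 rpy [-3.14   0.005  0.119] F [-4.7 -0.7  3.6] w 0.46 q7 -0.74
```

```bash
python3 -m pendant '{"rot":[[0,0,0],[0,0,0],[0,0,0]],"offset":[[0.002,0,0],[0.004,0,0],[0.004,0,0]],"claw":[0.04,0.04,0.04]}'>/dev/null; python3 go.py; python3 -m pendant '{"rot":[[0,0,0],[0,0,0],[0,0,0]],"offset":[[0.002,0,0],[0.003,0,0],[0.003,0,0]],"claw":[0.04,0.04,0.04]}'>/dev/null; python3 go.py
```

```text
t 17.38 nest [-0.0996 -0.065 ] z -0.0159 rpy [-3.14   0.006  0.119] F [-6.7 -0.5  5.7] w 0.47 q7 -0.74
t 17.75 nest [-0.0997 -0.0649] z -0.0159 rpy [-3.139  0.011  0.118] F [-13.9  -1.9  11.3] w 0.47 q7 -0.75
```

The rack is firm against the back fence: force rose to 14 N with no motion. I'll retreat, measure, shut the fingers and move to the far side of the peg.

```bash
python3 -m pendant '{"rot":[[0,0,0],[0,0,0],[0,0,0],[0,0,0],[0,0,0]],"offset":[[-0.012,0,0],[-0.04,0,0],[-0.05,0,-0.05],[-0.05,0,-0.11],[-0.05,0,-0.125]],"claw":[0.04,0.04,0.04,0,0]}'>/dev/null;python3 -m pendant '{"rot":[[0,0,0],[0,0,0]],"offset":[[0,0,0],[0,0,0]],"claw":[0,0]}'>/dev/null; python3 go.py .063 -.182 .1 0;python3 -c "
from h import *; q=rack()
fit(q,(-.045,-.063),0)"
```

```text
t 18.62 nest [-0.1446 -0.0646] z 0.1082 rpy [-3.141e+00  3.000e-03  1.190e-01] F [-1.4 -0.8  0.2] w 0.0 q7 -0.85
offset [0.2077 0.1172 0.0074] rot [-0.001  0.003 -0.001]
14 caps rect mm/deg [-43.1 -61.6] [83.7 58.2] 89.98
rack nest [-0.0433 -0.0622] yaw 0.001 n 14 rms 0.0006
```

```bash
python3 -m pendant '{"rot":[[0,0,0],[0,0,0],[0,0,0],[0,0,0],[0,0,0]],"offset":[[0.04,0.024,0],[0.085,0.05,0],[0.13,0.08,0],[0.175,0.1,0],[0.208,0.117,0]],"claw":[0,0,0,0,0]}'>/dev/null;python3 -m pendant '{"rot":[[0,0,0],[0,0,0],[0,0,0],[0,0,0]],"offset":[[0,0,0.04],[0,0,0.075],[0,0,0.09],[0,0,0.09]],"claw":[0,0,0,0]}'>/dev/null; python3 go.py .063 -.182 .008 0
python3 - <<'E'
from h import *
b=ctrl.read_camera("scene")["img"][170:320,260:460,::-1]
cv2.imwrite("pics/t6.png",cv2.convertScaleAbs(cv2.resize(b,None,fx=4,fy=4,interpolation=cv2.INTER_CUBIC),alpha=1.7))
E
```

```text
t 19.8 nest [ 0.0625 -0.1823] z 0.0171 rpy [-3.14   0.005  0.118] F [-0.4  0.5  0.7] w -0.0 q7 -0.87
offset [ 0.0006 -0.0002  0.0091] rot [-0.001  0.005 -0.002]
```

View pics/t6.png

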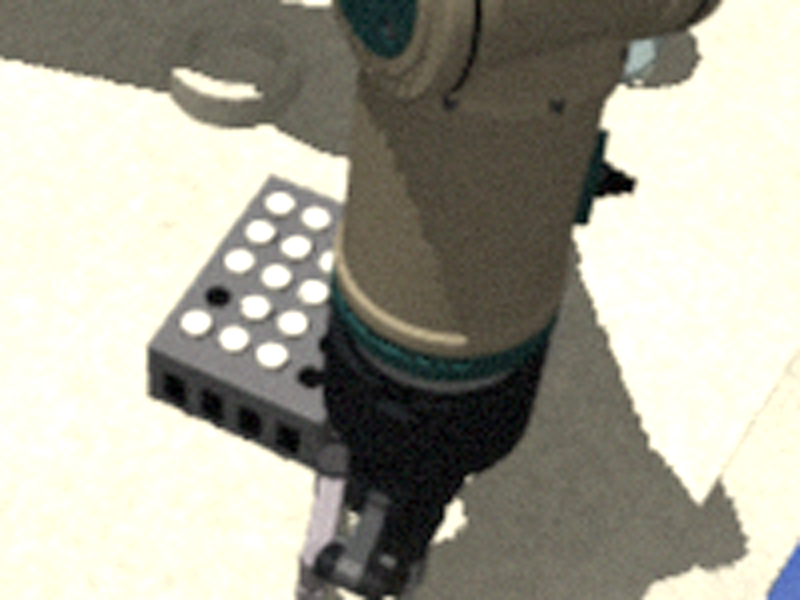

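```bash
python3 -m pendant '{"rot":[[0,0,0],[0,0,0],[0,0,0],[0,0,0],[0,0,0]],"offset":[[0,0,0.009],[-0.008,0.001,0.009],[-0.017,0.003,0.009],[-0.026,0.006,0.009],[-0.034,0.01,0.009]],"claw":[0,0,0,0,0]}'>/dev/null; python3 go.py .005 -.195 .008 0; python3 - <<'E'
from h import *; from go import *
c=ctrl.read_camera("top");T=P(c)
def bl(img):
    pass
cv2.imwrite("pics/t7.png",c["img"][:,:,::-1])
E
```

```text
t 20.48 nest [ 0.0292 -0.1921] z 0.0104 rpy [-3.141e+00  1.000e-03  1.190e-01] F [ 1.   1.2 -0.1] w 0.0 q7 -0.8
offset [-0.0242  0.003   0.0024] rot [-0.001  0.001 -0.001]
```

```bash
python3 -m pendant '{"rot":[[0,0,0],[0,0,0],[0,0,0],[0,0,0],[0,0,0]],"offset":[[-0.012,0.002,0],[-0.024,0.003,0],[-0.036,0.001,0],[-0.046,-0.002,0],[-0.046,-0.002,0]],"claw":[0,0,0,0,0]}'; python3 go.py -.038 -.174 .008 0
```

```text
clock: 21.15
position: [0.6463, -0.0838, 0.0101]
tcp_rot: [-3.14, 0.003, 0.119]
wrist_force: [-0.2, 0.1, 0.4]
grip_width: -0.001
finger_force: 0.0
t 21.15 nest [-0.0175 -0.1896] z 0.0101 rpy [-3.14e+00  3.00e-03  1.19e-01] F [-0.2  0.1  0.4] w -0.0 q7 -0.73
offset [-0.0205 -0.0156  0.0022] rot [-0.001  0.003 -0.001]
```

```bash
python3 -m pendant '{"rot":[[0,0,0],[0,0,0],[0,0,0],[0,0,0],[0,0,0]],"offset":[[-0.01,-0.007,0],[-0.02,-0.015,0],[-0.026,-0.023,0],[-0.028,-0.029,0],[-0.028,-0.033,0]],"claw":[0,0,0,0,0]}' >/dev/null; python3 go.py;  python3 -m pendant '{"rot":[[0,0,0],[0,0,0]],"offset":[[0,-0.003,0],[0,-0.003,0]],"claw":[0,0]}' >/dev/null; python3 go.py
```

```text
t 21.77 nest [-0.0452 -0.1568] z 0.01 rpy [-3.141e+00  3.000e-03  1.190e-01] F [-1.1 -1.2 -0.3] w 0.0 q7 -0.73
t 22.02 nest [-0.0442 -0.1537] z 0.0101 rpy [-3.141e+00  2.000e-03  1.190e-01] F [-0.3  0.3  0.1] w -0.0 q7 -0.73
```

```bash
python3 -m pendant '{"rot":[[0,0,0],[0,0,0],[0,0,0]],"offset":[[0,-0.002,0],[0,-0.004,0],[0,-0.004,0]],"claw":[0,0,0]}' >/dev/null; python3 go.py;  python3 -m pendant '{"rot":[[0,0,0],[0,0,0]],"offset":[[0,-0.002,0],[0,-0.002,0]],"claw":[0,0]}' >/dev/null; python3 go.py
```

```text
t 22.4 nest [-0.0441 -0.1527] z 0.0104 rpy [3.138e+00 1.000e-03 1.170e-01] F [ 1.  -4.4 -1.9] w -0.0 q7 -0.74
t 22.65 nest [-0.0441 -0.1526] z 0.0105 rpy [3.136 0.    0.116] F [ 2.1 -7.4 -3.5] w -0.0 q7 -0.74
```

The latch is hard against its stop: the pusher is at y = −152.6 mm (−153 predicted) and force is rising. I'll retreat and check.

```bash
python3 -m pendant '{"rot":[[0,0,0],[0,0,0],[0,0,0],[0,0,0],[0,0,0]],"offset":[[0,0.01,0],[0,0.035,0],[0,0.045,-0.05],[-0.02,0.06,-0.11],[-0.06,0.09,-0.16]],"claw":[0,0,0,0,0]}' >/dev/null;  python3 -m pendant '{"rot":[[0,0,0],[0,0,0],[0,0,0],[0,0,0],[0,0,0]],"offset":[[-0.04,0.03,0],[-0.08,0.07,0],[-0.12,0.11,0],[-0.14,0.16,0],[-0.14,0.18,0]],"claw":[0,0,0,0,0]}' >/dev/null; python3 go.py; python3 - <<'E'
from h import *; q=rack(); fit(q,(-.045,-.063),0)
a=ctrl.read_camera("top")["img"][175:305,250:380,::-1];b=ctrl.read_camera("scene")["img"][190:320,270:400,::-1]
cv2.imwrite("pics/t8.png",cv2.convertScaleAbs(cv2.resize(np.hstack([a,b]),(800,400),interpolation=cv2.INTER_CUBIC),alpha=1.6))
E
```

```text
t 23.9 nest [-0.2409 -0.4167] z 0.1637 rpy [3.141e+00 1.000e-03 1.130e-01] F [-0.3 -0.1 -0.2] w -0.0 q7 -0.32
16 caps rect mm/deg [-43.4 -62. ] [83.8 58.6] 89.95
rack nest [-0.0434 -0.0619] yaw 0.001 n 16 rms 0.0002
```

View pics/t8.png

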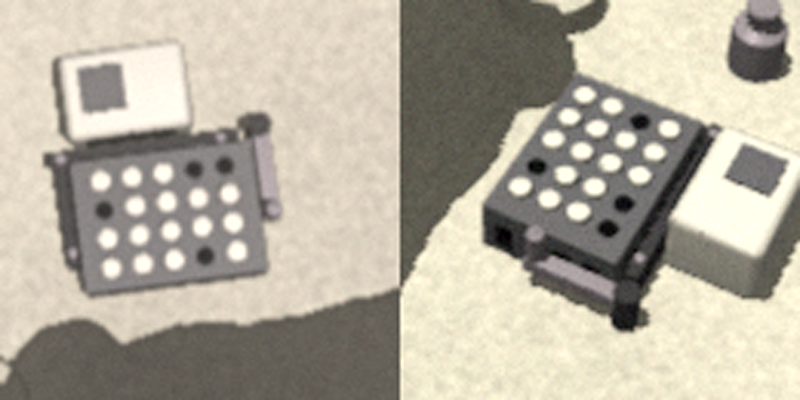

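The rack sits flush in the corner, centred near (170,215) in the top half. The latch lies across its free end from (255,122) to (272,210). The arm is clear, so I'm handing the job in.

```bash
python3 -c "
from bench import ctrl; print(ctrl.finish_job())"
```

```text
the job is handed in; nothing more can be done
None
```

The rack is home, flush against the back fence and side stop, and the latch was then pushed shut against its stop; I handed the job in at about 24 s, and no verdict was returned.

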